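# Free the footrest from the ratchet clamp and put it away in the sprung parts tray

## Robot

A 6-joint arm with a two-finger parallel gripper is mounted at the origin on the work surface. World frame = base frame: x ahead of the robot, y to its left, z up, the work surface at z = 0. Lengths are in m, angles in rad, forces in N, time in s.
With the tool pointing down it reaches from about 0.2 to 0.875 m from the base axis. Payload 3.4 kg.
Tool frame: the origin (TCP) lies on the front face of the gripper's body, between the roots of the fingers; the fingertips stand 97 mm ahead of it and the grasp point (between the pads) lies 78 mm ahead of it; z points along the fingers, y is the direction in which the jaws open and shut (so a half turn about z gives the same grasp; the last joint's range is limited). The gripper opens to 94 mm and grips with 3 to 60 N. Pads are 16 mm wide; open, the fingers measure 119 mm over their backs; the gripper's body (75 mm by 177 mm) begins 78 mm behind the grasp point.
Start: joints at [1.184, 0.276, 1.505, -0, 1.361, -0.121], TCP at [0.151, 0.555, 0.303] pointing down, gripper open.
Joint ranges: [-2.89, 2.89], [-0.75, 2.08], [0.22, 2.7], [-1.18, 4.32], [0.11, 2.71], [-2.7, 2.7]. Speed limits (rad/s): [2.57, 2.57, 3.14, 3.14, 3.14, 3.14].

## Interface

Orientations are given as a unit quaternion [x, y, z, w].
In Python, from bench import robot, eoat, grab_frame, get_calibration, order gives the robot as it stands. The module is installed in compiled form; this text tells all that it offers. Calls block until the motion is done:
- robot.move_pose(position, orientation): joint-space move of the TCP to a pose.
- robot.move_linear(position, rotation=None, rate=0.15, until_force=None): straight line of the TCP; rotation=None keeps the orientation; rate is the mean speed in m/s. With until_force (N) it stops when the force on the tool has changed by that much, and returns True; else False.
- robot.move_j(angles): joint-space move.
- eoat.grip(opening): finger opening in m; the grip force is fixed at half the most; returns when the fingers have stopped.
- robot.hold(seconds).
- robot.solve_ik(position, orientation): joint angles nearest the present ones, or None.
- robot.state(): the state.
- grab_frame(name): name is "scene" or "top"; returns the picture (420x560x3 uint8, red, green, blue); there is no depth.
- get_calibration(name): a dict with "K" (3x3 intrinsics, pixels), "k1" (the pictures are not rectified: a ray, as slopes to the right and down, at radius r is drawn at 1 + k1 r^2 times it, then the intrinsics apply), "view" (4x4, takes a point from world to camera coordinates). Camera axes: x right, y down, z forward; pixel columns grow to the right and rows downward; lengths in m; the calibration is good to about 2 mm. A picture is of the moment at which its call begins. get_calibration takes no time and is no camera call.
A pose or a line that the arm cannot do raises robot.IKError and nothing moves.
- order.hand_in(): hands the job in, once; it reports no verdict.
The state is a dict: "t": time; "qpos": joint angles; "qvel": joint speeds; "tau": joint torques, N m; "position": TCP position; "eef_rot": TCP orientation; "force": force on the tool from outside, world axes, zero at the start; "torque": the same for the moment, N m; "grip_width": finger opening in m.
Only numpy, scipy, OpenCV 4.12 (cv2) and the standard library are available. Lean on these libraries where they do the work, as an engineer would, in place of code of your own. Each camera call takes 0.05 s, during which the arm holds its last target.

## Task

Put the aluminium footrest and all the loose aluminium wheel spacers on the bench away in the parts cabinet: press the black key so that the tray pops out and draw it to its stop, and free the footrest by lifting the clamp's pawl clear and withdrawing the toothed bar fully. With the tray still out and the bar back, lay the footrest and every spacer in the tray, then push it fully home until it clicks, leaving the bar withdrawn and the tin, mirror and spanner where they lie.

Things in the scene. Friction and masses are not known exactly. Their poses are not given: they have to be found in the camera images.
- cabinet: Low grey steel parts cabinet fixed on the bench, 200 deep (x) x 220 wide (y) x 75 mm high; origin under its centre on the bench; its +x points from the front into the back, so the tray slides out along its -x. One tray; a square black release key on the roof near the front edge at the -y side.
- tray (a joint): How far the tray is out, m: 0 = home and latched, 0.13 = its stop. The key lets a spring throw it out 25 to 60 mm; from there it is drawn against 2 to 4 N of drag and stays where left. Pushing home: the last 25 mm work against the spring, then over the latch ramp, about 11 N; push on to about -0.003 (end stop -0.005) and let go: the latch holds it. Short of that the spring throws it out again.
- tray_handle (a point): Middle of the tray's bar handle: round steel bar about 10 mm thick, 100 mm long, parallel to the cabinet's y axis, 35 mm in front of the tray's front panel (panel top 64 mm above the bench), 52 mm above the bench, open from above. Moves with the tray.
- tray_floor (a point): Centre of the tray's inner floor, 12 mm above the bench; axes as the cabinet's. Inside 147 mm (x) by 188 mm (y), walls 4 mm thick, 38 mm over the floor. With the tray at its stop the inside is uncovered from 73 mm in front (-x) to 52 mm behind (+x) of this point; the rest is under the roof. Contents must stay under 50 mm high to clear the cabinet.
- release (a joint): Travel of the release key, m: 0 = up, 0.008 = fully down. Sprung: 2.4 N to start, about 5 N fully down; the tray is freed at 6 mm or more. The key comes up again by itself.
- release_top (a point): Middle of the top of the release key, a black square 34 x 34 mm on a dark plate on the cabinet roof, 70 mm in front of the cabinet's centre and 75 mm to its -y side; it is pressed straight down; its top stands 90 mm above the bench.
- clamp: Ratchet bar clamp of dark steel fixed on the bench: base plate 235 (x) x 75 (y) x 10 mm; origin on the bench under the bar, 12.5 mm from the plate's middle towards the handle; +x points from handle end to the fixed end stop (its face at x = +105.5 mm, 60 wide, 56 mm high). The ratchet housing (28 mm wide, 72 mm high) spans x = -85 to -50 mm.
- bar (a joint): How far the toothed bar is withdrawn, m, along the clamp's -x: 0 to 0.001 = jaw closed on the footrest, 0.045 = fully withdrawn (stop). Pawl down: the teeth let it out 4 mm at most; pawl lifted: it slides against about 2 N and stays where left. Its far end carries the jaw, 50 mm wide, 58 mm high, with a lip reaching 12 mm over the footrest's end.
- bar_grip (a point): Grip point on the bar's upright black handle: square post 16 x 16 mm, sides parallel to the clamp's axes, its top 12 mm above this point (85 mm above the bench), its foot 38 mm below it. 120 mm from the clamp origin along -x when closed; moves with the bar.
- pawl (a joint): Angle of the ratchet pawl, rad: 0 = down in the teeth, 0.9 = its upper stop; clear of the teeth above 0.3. Its pivot is stiff (0.06 N m), so it stays where it is left.
- pawl_tab (a point): Grip point on the pawl's upright steel tab, 12 x 12 mm in section (sides along the clamp's axes when down), its top 9 mm above this point (99 mm above the bench). When down this point is 52 mm from the pivot along the clamp's +x and 24 mm above it; it rises in an arc up and towards the handle end (-x). Room for a finger on either side in y.
- pawl_hinge (a point): The pawl's pivot, 66 mm above the bench; the pivot axis is the clamp's y axis.
- footrest: Aluminium rear footrest, 85 long (x) x 28 wide (y) x 26 mm high, 180 g: ribbed tread block and narrower two-cheeked lug (22 mm wide) at its -x end; origin at its middle. Starts lying on the clamp's base plate (top 10 mm above the bench) between jaw and end stop, long axis along the clamp's x, middle 63 mm from the clamp origin; the jaw's lip covers its end until the bar is withdrawn.
- spacer1: Loose aluminium wheel spacer: short plain tube, outer diameter 30 mm, 24 mm long, 45 g, with a dark bore; origin at its middle (12 mm above what it stands on), its z axis is the tube axis. Starts standing on the bench at any yaw. Any of the four may be absent. All present ones go in the tray, standing or lying.
- spacer2: Loose aluminium wheel spacer: short plain tube, outer diameter 30 mm, 24 mm long, 45 g, with a dark bore; origin at its middle (12 mm above what it stands on), its z axis is the tube axis. Starts standing on the bench at any yaw. Any of the four may be absent. All present ones go in the tray, standing or lying.
- spacer3: Loose aluminium wheel spacer: short plain tube, outer diameter 30 mm, 24 mm long, 45 g, with a dark bore; origin at its middle (12 mm above what it stands on), its z axis is the tube axis. Starts standing on the bench at any yaw. Any of the four may be absent. All present ones go in the tray, standing or lying.
- spacer4: Loose aluminium wheel spacer: short plain tube, outer diameter 30 mm, 24 mm long, 45 g, with a dark bore; origin at its middle (12 mm above what it stands on), its z axis is the tube axis. Starts standing on the bench at any yaw. Any of the four may be absent. All present ones go in the tray, standing or lying.
- tin: Bystander, to be left alone: closed round steel tin, diameter 68, 52 mm high, loose; origin under its centre.
- mirror: Bystander, to be left alone: black plastic side mirror lying flat, glass up, head 85 x 130 x 22 mm with a bent steel stem about 90 mm long to its +x, loose; origin under the head's centre.
- spanner: Bystander, to be left alone: steel spanner lying flat, 170 mm long, loose; origin near its middle.
There are look-alikes about, which are no part of the job. What is meant by the footrest is not pink, and is the larger of those in its own colour.

How it is judged:
On the way, in this order (a step that is already met when the one before it is completed fails the run):
1. the pawl is lifted clear of the teeth (value of joint pawl above 0.3 rad), for 0.2 s.
2. the bar is withdrawn fully and the tray is out to its stop (value of joint bar above 0.04 m and value of joint tray above 0.122 m), for 0.2 s.
3. the footrest and every spacer lie in the tray while it is still well out and the bar withdrawn (x of footrest in the frame of tray_floor between -0.066 and 0.066 m and y of footrest in the frame of tray_floor between -0.085 and 0.085 m and z of footrest in the frame of tray_floor between 0 and 0.034 m and x of spacer1 in the frame of tray_floor between -0.066 and 0.066 m and y of spacer1 in the frame of tray_floor between -0.085 and 0.085 m and z of spacer1 in the frame of tray_floor between 0 and 0.034 m and x of spacer2 in the frame of tray_floor between -0.066 and 0.066 m and y of spacer2 in the frame of tray_floor between -0.085 and 0.085 m and z of spacer2 in the frame of tray_floor between 0 and 0.034 m and x of spacer3 in the frame of tray_floor between -0.066 and 0.066 m and y of spacer3 in the frame of tray_floor between -0.085 and 0.085 m and z of spacer3 in the frame of tray_floor between 0 and 0.034 m and x of spacer4 in the frame of tray_floor between -0.066 and 0.066 m and y of spacer4 in the frame of tray_floor between -0.085 and 0.085 m and z of spacer4 in the frame of tray_floor between 0 and 0.034 m and value of joint tray above 0.09 m and value of joint bar above 0.036 m), for 0.2 s.
At the end, for the whole second after the job is handed in: The tray is home and latched (within 4 mm) with the release key up, the footrest and every spacer present lie at rest inside it (middles within 66 mm by 85 mm of the floor's centre and under 34 mm above the floor), and the bar is still withdrawn at least 36 mm (x of footrest in the frame of tray_floor between -0.066 and 0.066 m and y of footrest in the frame of tray_floor between -0.085 and 0.085 m and z of footrest in the frame of tray_floor between 0 and 0.034 m and x of spacer1 in the frame of tray_floor between -0.066 and 0.066 m and y of spacer1 in the frame of tray_floor between -0.085 and 0.085 m and z of spacer1 in the frame of tray_floor between 0 and 0.034 m and x of spacer2 in the frame of tray_floor between -0.066 and 0.066 m and y of spacer2 in the frame of tray_floor between -0.085 and 0.085 m and z of spacer2 in the frame of tray_floor between 0 and 0.034 m and x of spacer3 in the frame of tray_floor between -0.066 and 0.066 m and y of spacer3 in the frame of tray_floor between -0.085 and 0.085 m and z of spacer3 in the frame of tray_floor between 0 and 0.034 m and x of spacer4 in the frame of tray_floor between -0.066 and 0.066 m and y of spacer4 in the frame of tray_floor between -0.085 and 0.085 m and z of spacer4 in the frame of tray_floor between 0 and 0.034 m and linear speed of each of footrest, spacer1, spacer2, spacer3, spacer4 below 0.03 m/s and value of joint tray below 0.004 m and value of joint bar above 0.036 m and value of joint release below 0.003 m); the robot touches nothing.
It fails at once if the tin is moved more than 30 mm (distance of tin from where it was at the start of the episode above 0.03 m).
It fails at once if the mirror is moved more than 30 mm (distance of mirror from where it was at the start of the episode above 0.03 m).
It fails at once if the spanner is moved more than 30 mm (distance of spanner from where it was at the start of the episode above 0.03 m).
Of spacer1, spacer2, spacer3, spacer4 only 2 to 3 are there at a start; the rules pass over those that are not, and their reading is None.
At some moment in a run one of spacer1, spacer2, spacer3, spacer4 may be knocked a few centimetres aside while the robot is not near it.
Once in a run the grip may slacken for a moment while it holds something.
It also fails if it takes over 208 s, if anything falls off the work surface, if the arm or the gripper's body presses on something with over 40 N, if the wrist force passes 120 N, or if a joint passes its speed limit or range.

## Working session

There is one attempt and no reset: what is moved stays moved. The work goes in short steps, each a Python script; the robot and the scene stay as the last script left them, time stands still between calls to the robot, and variables do not carry over. Pictures are saved under pics/ and viewed, and the job is handed in when it is done.

```bash
mkdir -p pics; python3 - <<'E'
from bench import robot, eoat, grab_frame, get_calibration
import cv2
for n in("scene","top"):
    f=grab_frame(n); cv2.imwrite(f"pics/{n}0.png",f[:,:,::-1])
    c=get_calibration(n); print(n,c["K"],c["k1"],c["view"])
print(robot.state())
E
```

```text
scene [[445.47455447   0.         286.68636407]
 [  0.         445.47455447 201.49151757]
 [  0.           0.           1.        ]] -0.03715630848204746 [[ 0.34057613  0.94021049  0.00348432 -0.14098814]
 [ 0.69481359 -0.2491849  -0.67464136 -0.34357225]
 [-0.63343664  0.2321877  -0.73813745  1.3735451 ]
 [ 0.          0.          0.          1.        ]]
top [[391.14338968   0.         280.18831109]
 [  0.         391.14338968 209.52844349]
 [  0.           0.           1.        ]] 0.022148992671820827 [[-0.02249151 -0.99926125 -0.03116241 -0.0410877 ]
 [-0.99349768  0.02581981 -0.11088598  0.55472375]
 [ 0.11160867  0.02846579 -0.99334445  1.1025283 ]
 [ 0.          0.          0.          1.        ]]
{'t': 0.1, 'qpos': array([ 1.18398213e+00,  2.76535160e-01,  1.50599098e+00, -1.90719668e-05,
        1.36072908e+00, -1.20985002e-01]), 'qvel': array([-0.00152921, -0.00271062, -0.00330315,  0.00073482,  0.00162246,
       -0.00068872]), 'tau': array([ 1.43472633e-03, -4.05461133e+01, -2.37778008e+01,  7.01563479e-02,
        2.99931213e-02, -7.14385283e-05]), 'position': array([0.15092505, 0.55447094, 0.30189538]), 'eef_rot': array([ 1.32521565e-01,  9.91179774e-01, -8.06979179e-04, -1.99777496e-04]), 'force': array([-0.69681396, -0.19694513,  0.3147674 ]), 'torque': array([-0.07485181,  0.01005949, -0.01644091]), 'grip_width': 0.09401817670712098}
```

View pics/scene0.png

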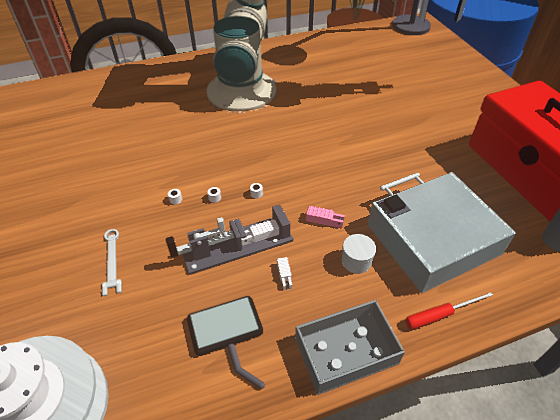

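View pics/top0.png

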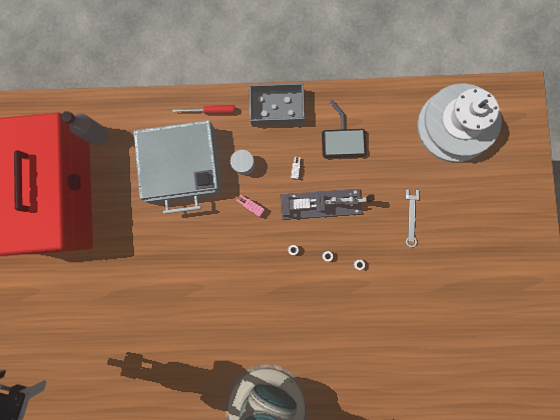

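```bash
cat > h.py <<'E'
import numpy as np, cv2
from scipy.optimize import least_squares
from scipy.spatial.transform import Rotation as R
from bench import robot, eoat, grab_frame, get_calibration, order
C={n:get_calibration(n) for n in("scene","top")}
def proj(n,P):
    c=C[n];P=np.atleast_2d(P);p=P@c["view"][:3,:3].T+c["view"][:3,3]
    s=p[:,:2]/p[:,2:];s=s*(1+c["k1"]*(s**2).sum(1,keepdims=True))
    return s*[c["K"][0,0],c["K"][1,1]]+c["K"][:2,2]
def unproj(n,uv,z):
    f=lambda q:(proj(n,[q[0],q[1],z])[0]-uv)
    return least_squares(f,[.5,0]).x
def shot(n,name,box=None,k=1):
    f=grab_frame(n)[:,:,::-1]; cv2.imwrite(f"pics/{name}_full.png",f)
    crop(f,name,box,k)
def crop(f,name,box,k):
    if box: x0,y0,x1,y1=box; f=f[y0:y1,x0:x1]
    cv2.imwrite(f"pics/{name}.png",cv2.resize(f,None,fx=k,fy=k,interpolation=cv2.INTER_CUBIC))
def quat(yaw):
    # tool z down, tool y (jaw axis) at angle yaw in world xy
    y=np.array([np.cos(yaw),np.sin(yaw),0]);z=np.array([0,0,-1.]);x=np.cross(y,z)
    return R.from_matrix(np.c_[x,y,z]).as_quat()
E
python3 - <<'E'
from h import *
t=cv2.imread("pics/top0.png");s=cv2.imread("pics/scene0.png")
crop(t,"c1",(230,150,390,270),5);crop(t,"c2",(120,110,260,220),5);crop(s,"c3",(150,170,310,290),5);crop(s,"c4",(350,160,530,290),4)
E
```

```text
(no output)
```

View pics/c1.png

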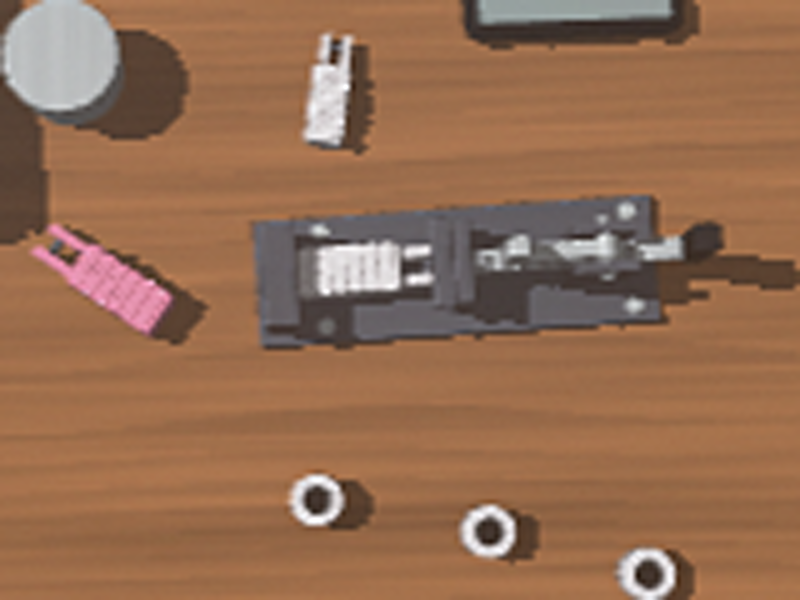

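View pics/c2.png

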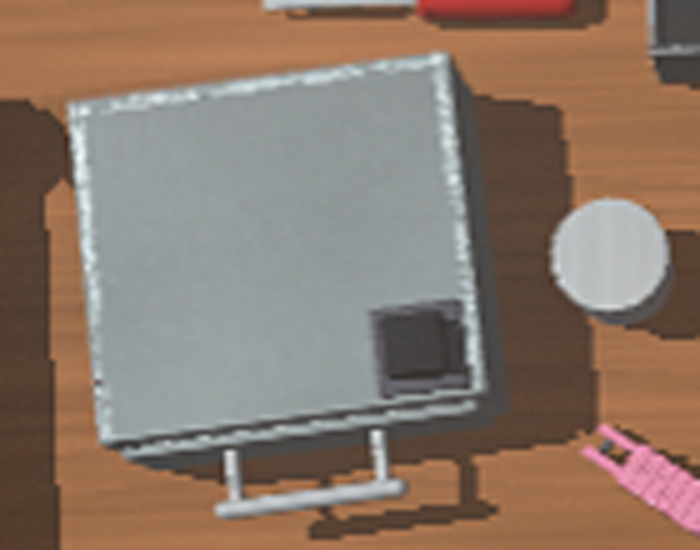

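View pics/c3.png

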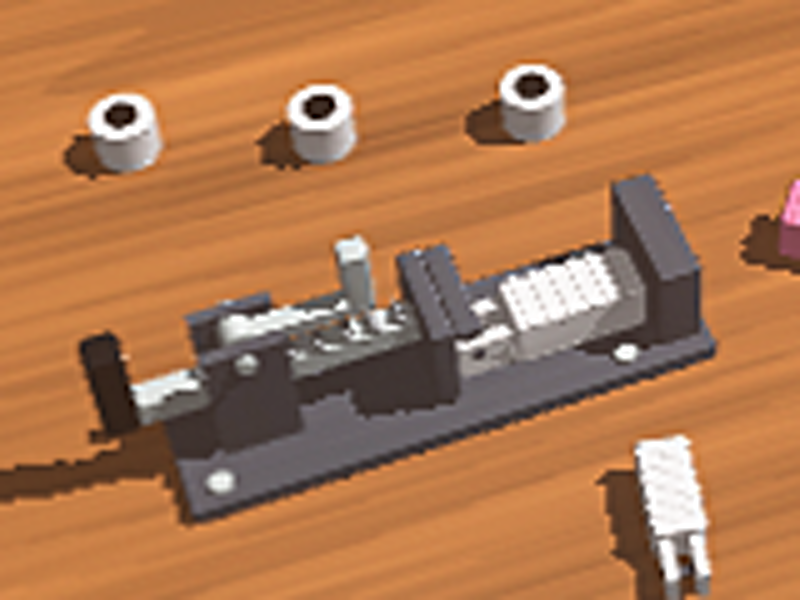

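View pics/c4.png

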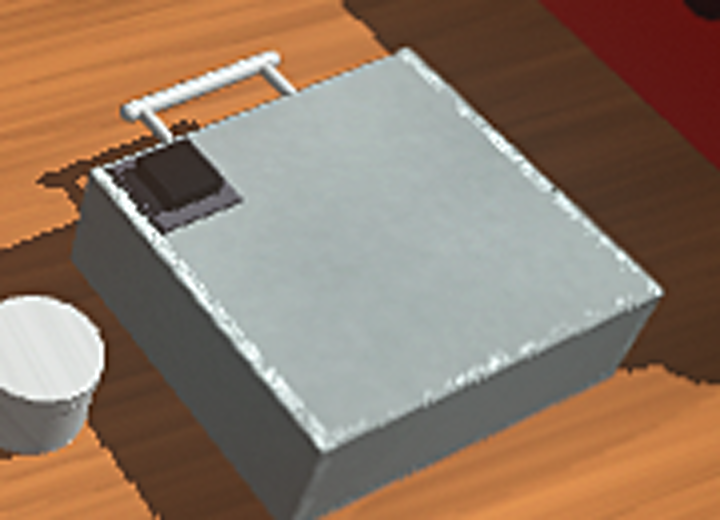

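```bash
cat > fit.py <<'E'
from h import *
def fit(obs,g):
    def w(q,P):
        c,s=np.cos(q[2]),np.sin(q[2]);P=np.array(P);return np.c_[q[0]+c*P[:,0]-s*P[:,1],q[1]+s*P[:,0]+c*P[:,1],P[:,2]]
    def f(q): return np.concatenate([(proj(n,w(q,[p]))[0]-uv) for n,p,uv in obs])
    r=least_squares(f,g);print(r.x.round(4),np.degrees(r.x[2]).round(2));print(r.fun.reshape(-1,2).round(1).tolist());return r.x
T2=lambda u,v:np.array([120+u/5,110+v/5]);S4=lambda u,v:np.array([350+u/4,160+v/4])
T1=lambda u,v:np.array([230+u/5,150+v/5]);S3=lambda u,v:np.array([150+u/5,170+v/5])
z=.075
cab=fit([("top",(.1,.11,z),T2(70,103)),("top",(.1,-.11,z),T2(447,55)),("top",(-.1,-.11,z),T2(485,393)),("top",(-.1,.11,z),T2(103,443)),
("scene",(-.1,-.11,z),S4(92,172)),("scene",(-.1,.11,z),S4(407,48)),("scene",(.1,.11,z),S4(662,292)),("scene",(.1,-.11,z),S4(325,450))],[.6,.25,0])
z=.01
cl=fit([("top",(.13,-.0375,z),T1(252,222)),("top",(-.105,-.0375,z),T1(655,196)),("top",(-.105,.0375,z),T1(665,320)),("top",(.13,.0375,z),T1(262,347)),
("scene",(-.105,-.0375,z),S3(192,510)),("scene",(.13,-.0375,z),S3(716,345)),
("scene",(.1055,-.03,.056),S3(648,275)),("top",(-.12,0,.085),T1(705,240))],[.55,-.1,1.57])
for n,l in(("top",[T1(318,500),T1(489,531),T1(648,574)]),("scene",[S3(122,116),S3(320,106),S3(532,86)])):
    for p in l: print(n,p,unproj(n,p,.024).round(4))
print(unproj("top",T1(60,55),.052),"tin")
E
python3 fit.py
```

```text
[0.7015 0.2417 0.1084] 6.21
[[-1.2, -0.6], [-0.7, -1.3], [-0.4, -0.6], [-1.4, -0.2], [-1.5, -0.5], [-0.5, -0.3], [-0.0, -0.3], [-1.1, 0.5]]
[ 0.5685 -0.1863  1.6131] 92.43
[[-0.3, 0.1], [-1.2, -0.2], [-1.0, 0.3], [-0.6, 0.3], [-1.7, 0.6], [-1.0, -0.6], [0.8, 0.8], [0.1, -0.3]]
top [293.6 250. ] [ 0.4362 -0.0903]
top [327.8 256.2] [ 0.4164 -0.1876]
top [359.6 264.8] [ 0.3902 -0.2768]
scene [174.4 193.2] [ 0.3919 -0.2727]
scene [214.  191.2] [ 0.4171 -0.1835]
scene [256.4 187.2] [ 0.4383 -0.0854]
[0.6949268  0.05195575] tin
```

```bash
sed -i 's#^T2=.*#T2=lambda u,v:np.array([120+u/5-.4,110+v/5-.4]);S4=lambda u,v:np.array([350+u/4-.4,160+v/4-.4])#; s#^T1=.*#T1=lambda u,v:np.array([230+u/5-.4,150+v/5-.4]);S3=lambda u,v:np.array([150+u/5-.4,170+v/5-.4])#' fit.py
cat >> fit.py <<'E'
def loc(q,p): c,s=np.cos(q[2]),np.sin(q[2]);d=np.array(p)-q[:2];return np.array([c*d[0]+s*d[1],-s*d[0]+c*d[1]])
print("tab",loc(cl,unproj("scene",S3(352,243),.099)),loc(cl,unproj("top",T1(517,243),.099)))
print("post",loc(cl,unproj("scene",S3(97,342),.085)),loc(cl,unproj("top",T1(705,238),.085)))
print("key",loc(cab,unproj("scene",S4(178,172),.09)),loc(cab,unproj("top",T2(412,342),.09)))
print("footrest mid tread far end..",loc(cl,unproj("top",T1(357,269),.036)))
E
python3 fit.py
python3 - <<'E'
from h import *
t=cv2.imread("pics/top0.png");s=cv2.imread("pics/scene0.png")
crop(t,"c5",(310,185,380,225),11);crop(s,"c6",(160,205,250,260),8)
E
```

```text
[0.7011 0.2418 0.1084] 6.21
[[-0.9, -0.1], [-0.3, -0.8], [-0.0, -0.1], [-1.1, 0.4], [-1.1, -0.2], [-0.1, -0.0], [0.3, -0.0], [-0.8, 0.7]]
[ 0.5686 -0.1861  1.6148] 92.52
[[0.1, 0.6], [-0.9, 0.2], [-0.6, 0.6], [-0.3, 0.8], [-1.1, 1.0], [-0.5, -0.3], [1.3, 1.2], [0.5, -0.0]]
top [293.2 249.6] [ 0.4374 -0.0892]
top [327.4 255.8] [ 0.4176 -0.1865]
top [359.2 264.4] [ 0.3913 -0.2757]
scene [174.  192.8] [ 0.3903 -0.2734]
scene [213.6 190.8] [ 0.4155 -0.184 ]
scene [256.  186.8] [ 0.4367 -0.0859]
[0.69613863 0.05309962] tin
tab [-0.01252383  0.00144914] [-0.01471381 -0.00380044]
post [-0.11875352  0.00227458] [-0.1188523  -0.00113415]
key [-0.06798304 -0.07693072] [-0.06899301 -0.07547788]
footrest mid tread far end.. [ 0.0709181  -0.00363406]
```

View pics/c5.png

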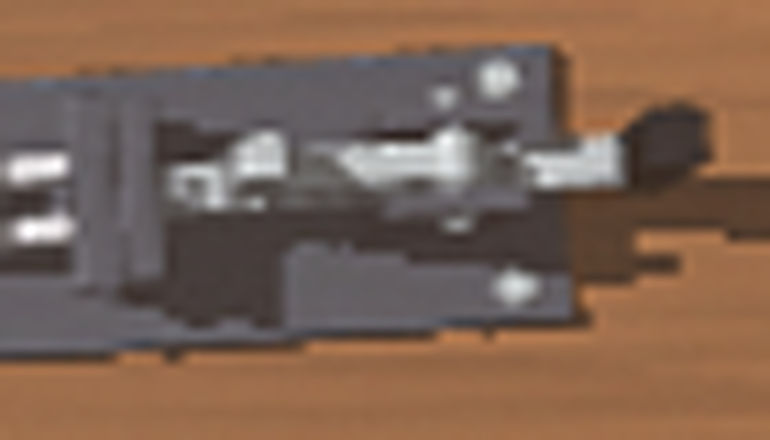

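View pics/c6.png

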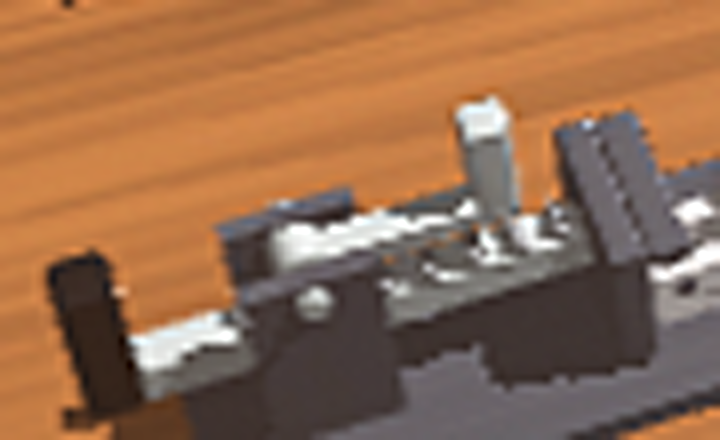

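```bash
cat >> h.py <<'E'
CAB=np.array([.7011,.2418,.1084]); CL=np.array([.5686,-.1861,1.6148])
G=.078
def W(q,x,y): c,s=np.cos(q[2]),np.sin(q[2]);return np.array([q[0]+c*x-s*y,q[1]+s*x+c*y])
def pick(xy,z,yaw):
    best=None
    for a in(yaw,yaw+np.pi):
        s=robot.solve_ik([xy[0],xy[1],z+G],quat(a))
        if s is not None and(best is None or abs(s[5])<abs(best[1][5])):best=(a,s)
    return best
def over(xy,yaw,z=.19):
    a,s=pick(xy,z,yaw); robot.move_pose([xy[0],xy[1],z+G],quat(a)); return a
def lin(xy,z,rate=.15,f=None,rot=None): return robot.move_linear([xy[0],xy[1],z+G],rot,rate=rate,until_force=f)
def st(m=""):
    s=robot.state();print(m,"t",round(s["t"],1),"F",s["force"].round(1),"gw",round(s["grip_width"],4),"p",s["position"].round(4));return s
E
python3 - <<'E'
from h import *
yaw=CL[2]+np.pi/2
xy=W(CL,-.015,0)
a=over(xy,yaw,.17);st();print(robot.state()["qpos"].round(2),a)
hx=-.067
# check IK for the arc
for th in np.arange(0,.75,.15):
    r=np.hypot(.052,.024);b=np.arctan2(.024,.052)+th
    g=np.array([*W(CL,hx+r*np.cos(b),0),.066+r*np.sin(b)])
    rot=R.from_rotvec(-th*np.array([np.cos(yaw),np.sin(yaw),0]))*R.from_quat(quat(a))
    tcp=g-G*rot.as_matrix()[:,2]
    q=robot.solve_ik(tcp,rot.as_quat());print(th,tcp.round(3),None if q is None else q.round(2))
eoat.grip(.045)
lin(xy,.105,.1)
st()
shot("top","p1",(280,150,400,230),6);shot("scene","p1s",(150,140,310,260),5)
E
```

```text
t 3.1 F [-0.  -0.7 -0.6] gw 0.0936 p [ 0.5695 -0.2003  0.2481]
[-0.45  0.35  1.53  0.    1.26 -0.5 ] 6.3271889803846895
0.0 [ 0.569 -0.201  0.168] [-0.45  0.42  1.64 -0.    1.08 -0.5 ]
0.15 [ 0.57  -0.217  0.175] [-0.54  0.45  1.58  0.13  1.2  -0.64]
0.3 [ 0.571 -0.234  0.179] [-0.61  0.49  1.51  0.24  1.33 -0.74]
0.44999999999999996 [ 0.571 -0.251  0.18 ] [-0.68  0.55  1.45  0.33  1.46 -0.82]
0.6 [ 0.572 -0.268  0.18 ] [-0.74  0.61  1.39  0.41  1.59 -0.87]
 t 4.8 F [-0.1 -0.2 -0.1] gw 0.0449 p [ 0.5696 -0.2013  0.1834]
```

View pics/p1s.png

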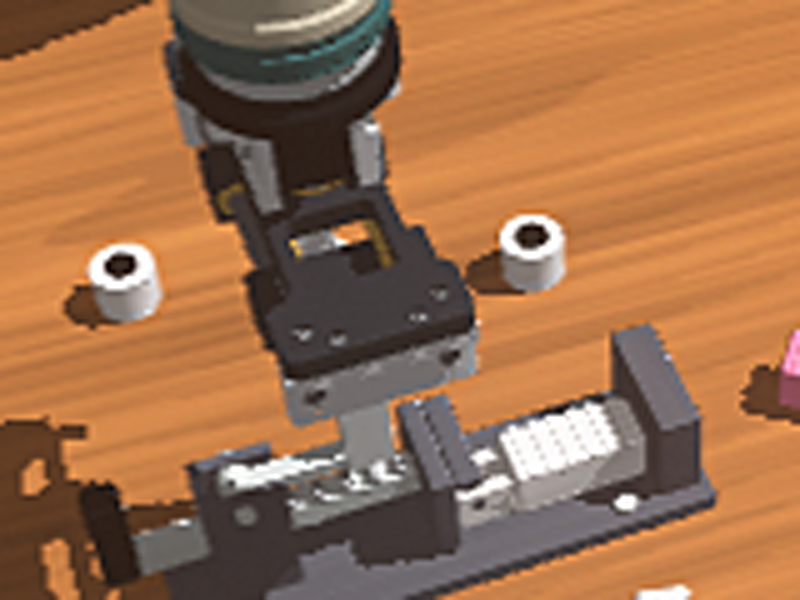

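```bash
python3 - <<'E'
from h import *
yaw=CL[2]+np.pi/2; hx=-.067
a=6.3271889803846895
q0=R.from_quat(quat(a))
r=np.hypot(.052,.024);b0=np.arctan2(.024,.052)
print(lin(W(CL,-.015,0),.091,.05,f=8)); eoat.grip(.0); st("gripped")
for th in np.arange(.1,.66,.1):
    b=b0+th
    g=np.array([*W(CL,hx+r*np.cos(b),0),.067+r*np.sin(b)])
    rot=R.from_rotvec(-th*np.array([np.cos(yaw),np.sin(yaw),0]))*q0
    robot.move_linear(g-G*rot.as_matrix()[:,2],rot.as_quat(),rate=.05); st(round(th,1))
shot("scene","p2s",(150,140,310,260),5)
E
```

```text
False
gripped t 6.0 F [ 3.2  0.4 -1.2] gw 0.0121 p [ 0.5702 -0.2011  0.1692]
0.1 t 6.3 F [ 4.8  0.9 -1.2] gw 0.0119 p [ 0.5706 -0.2117  0.1739]
0.2 t 6.7 F [ 4.7  1.3 -1.3] gw 0.0115 p [ 0.5711 -0.2226  0.1774]
0.3 t 7.1 F [ 5.4 -0.2 -1.4] gw 0.0116 p [ 0.5716 -0.2338  0.1798]
0.4 t 7.5 F [ 5.1  0.4 -0.8] gw 0.0115 p [ 0.5721 -0.2452  0.181 ]
0.5 t 7.8 F [ 6.   0.1 -0.8] gw 0.012 p [ 0.5726 -0.2567  0.1812]
0.6 t 8.2 F [ 6.   1.2 -1.4] gw 0.012 p [ 0.5731 -0.2681  0.1802]
```

View pics/p2s.png

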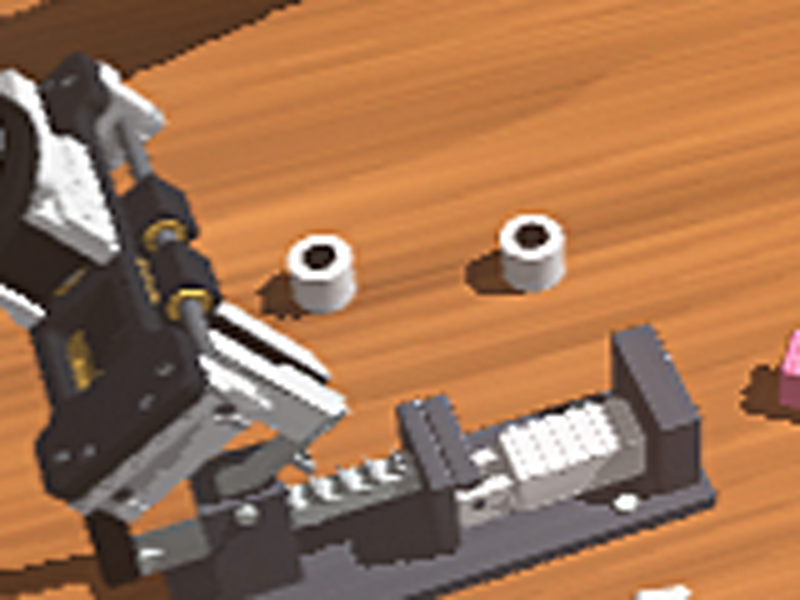

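```bash
python3 - <<'E'
from h import *
eoat.grip(.04); s=robot.state()
rot=R.from_quat(s["eef_rot"]); p=s["position"]-.06*rot.as_matrix()[:,2]
robot.move_linear(p); robot.move_linear([p[0],p[1],.3])
yaw=CL[2]+np.pi/2; xy=W(CL,-.12,-.001)
over(xy,yaw,.17); eoat.grip(.05); lin(xy,.12,.1); st()
shot("scene","p3s",(120,140,280,260),5);shot("top","p3",(280,150,400,230),6)
E
```

```text
t 11.7 F [ 0.2  0.7 -0.1] gw 0.05 p [ 0.5751 -0.3061  0.1983]
```

View pics/p3s.png

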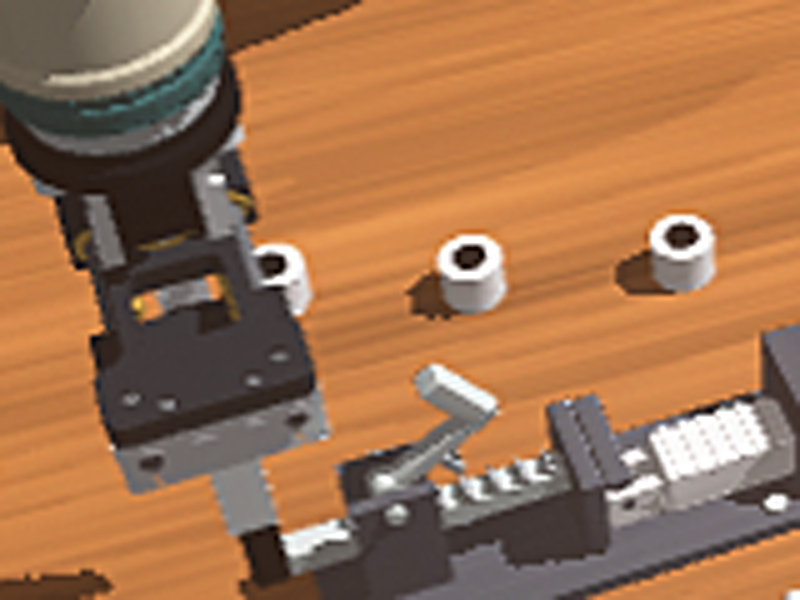

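View pics/p3.png

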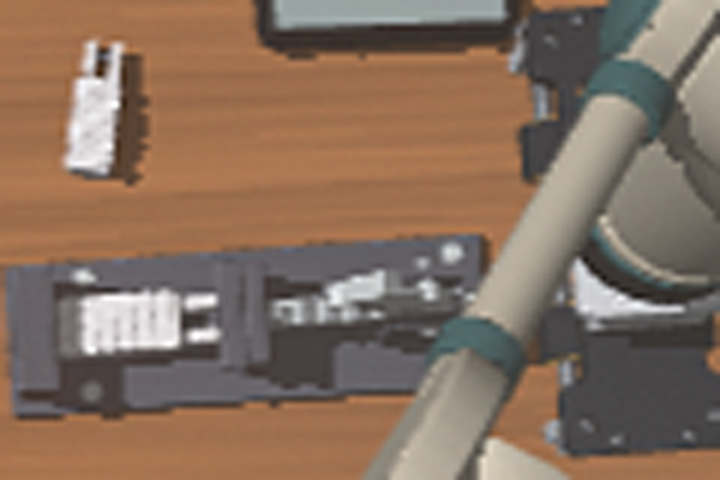

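The pawl stays up, with its tab at about (207,216) in the scene picture, and the fingers are over the black post. Next I grip the post and withdraw the bar.

```bash
python3 - <<'E'
from h import *
xy=W(CL,-.12,-.001)
print(lin(xy,.073,.06,f=8)); eoat.grip(0); st("gripped")
print(lin(W(CL,-.168,-.001),.073,.05,f=15)); st("pulled")
eoat.grip(.05); st("open")
lin(W(CL,-.166,-.001),.19,.15)
over(W(CL,-.166,-.001)+[-.1,.1],0,.25)
shot("scene","p4s",(120,140,280,260),5)
E
```

```text
False
gripped t 13.4 F [-0.6 -0.7  1. ] gw 0.0159 p [ 0.5749 -0.306   0.1511]
False
pulled t 14.5 F [ 0.4 10.4  6.2] gw 0.0157 p [ 0.5768 -0.3509  0.1509]
open t 15.2 F [-0.  -0.  -0.8] gw 0.0502 p [ 0.5769 -0.354   0.151 ]
```

View pics/p4s.png

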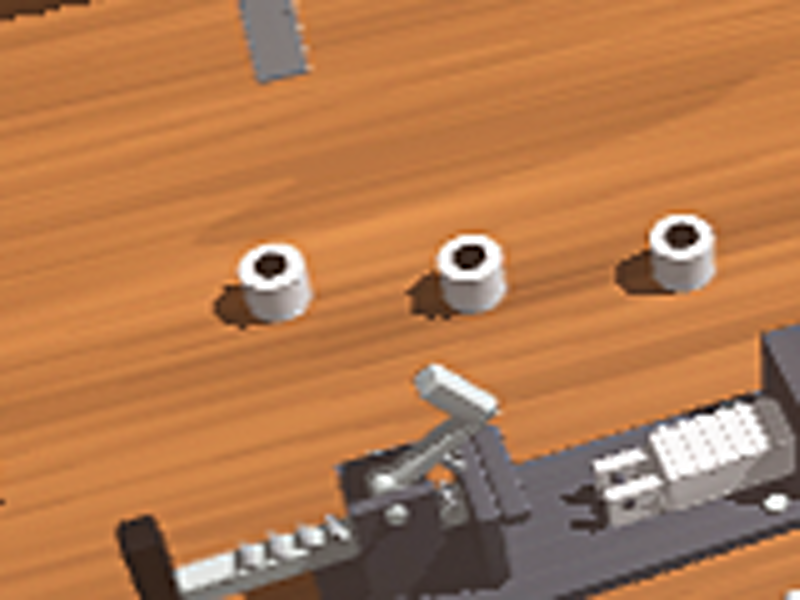

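The bar is at its stop: the jaw has moved back and the footrest lies free. Next is the key.

```bash
python3 - <<'E'
from h import *
yaw=CAB[2]+np.pi/2
xy=W(CAB,-.069,-.0755)
over(xy,yaw,.19); eoat.grip(0)
tip=lambda z:z+.019
lin(xy,tip(.097),.12)
print(lin(xy,tip(.0825),.03,f=14)); st("pressed")
robot.hold(.3)
lin(xy,.19,.15)
shot("top","p5",(120,110,260,250),4);shot("scene","p5s",(330,140,530,290),4)
E
```

```text
False
pressed t 20.7 F [2.2 0.1 4.7] gw 0.0006 p [0.6413 0.1594 0.1801]
```

View pics/p5.png

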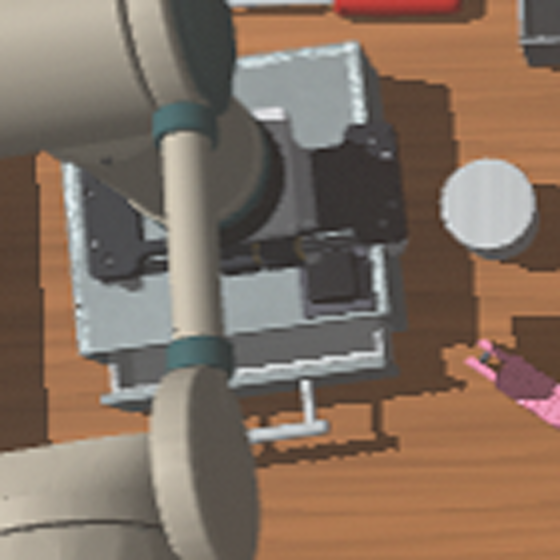

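View pics/p5s.png

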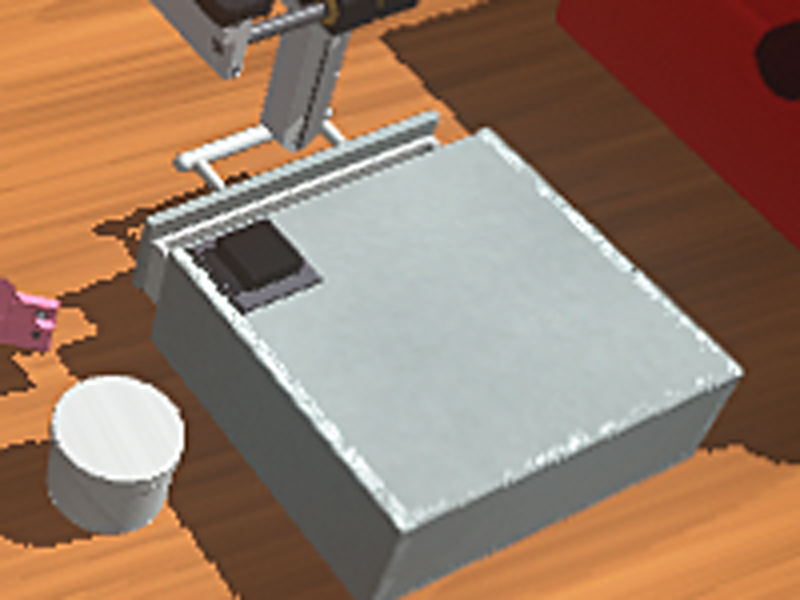

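```bash
python3 - <<'E'
from h import *
def loc(q,p): c,s=np.cos(q[2]),np.sin(q[2]);d=np.array(p)-q[:2];return np.array([c*d[0]+s*d[1],-s*d[0]+c*d[1]])
print(loc(CAB,unproj("top",[201.2,216],.054)),loc(CAB,unproj("scene",[375,179.6],.054)))
E
```

```text
[-0.16970248 -0.05378794] [-0.17140913 -0.04949196]
```

```bash
python3 - <<'E'
from h import *
yaw=CAB[2]
xy=W(CAB,-.1715,0)
a=over(xy,yaw,.17); print(robot.state()["qpos"].round(2)); eoat.grip(.03)
print(lin(xy,.054,.08,f=6)); st("down"); eoat.grip(0); st("grip")
print(lin(W(CAB,-.268,0),.054,.08,f=18)); st("pulled")
eoat.grip(.03); lin(W(CAB,-.266,0),.17); 
over(W(CAB,-.2,-.25),yaw,.25)
shot("top","p6",(120,110,260,260),4);shot("scene","p6s",(300,110,500,260),4)
E
```

```text
[ 0.28  0.31  1.59 -0.    1.24  0.17]
False
down t 25.6 F [ 0.2 -0.  -0. ] gw 0.0297 p [0.5309 0.2233 0.1325]
grip t 26.1 F [ 1.3 -0.1  0.5] gw 0.01 p [0.5311 0.2233 0.1323]
False
pulled t 27.4 F [-0.7  0.3  7.8] gw 0.0097 p [0.4339 0.2128 0.1321]
```

View pics/p6.png

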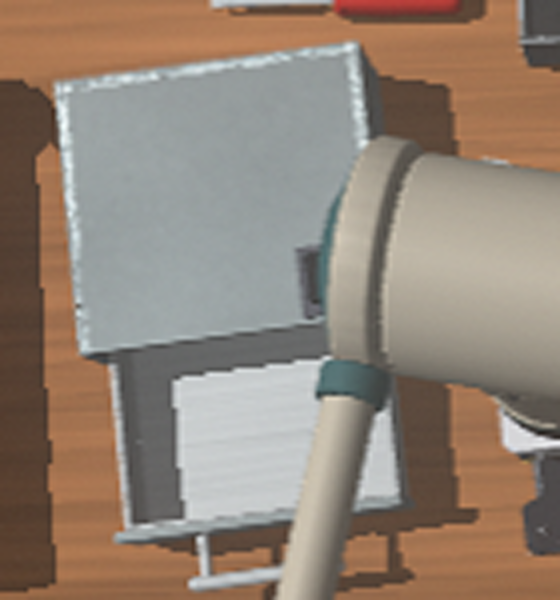

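View pics/p6s.png

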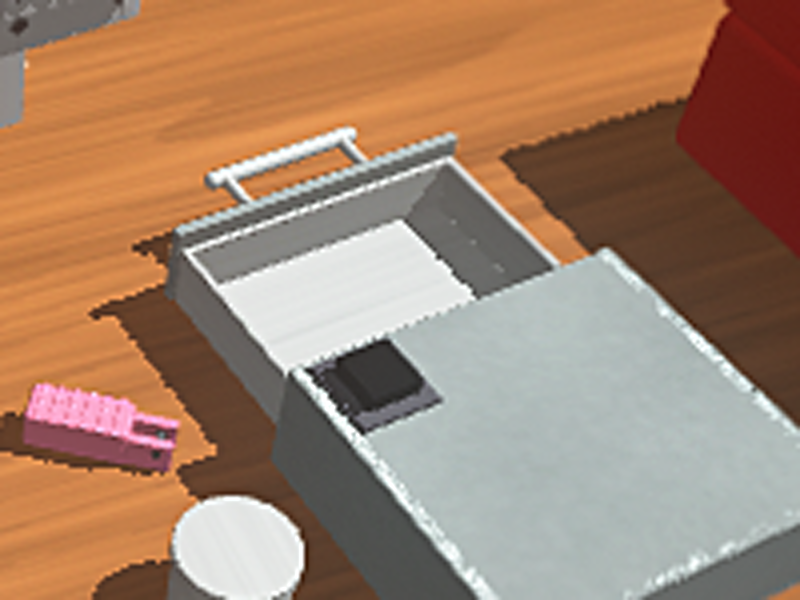

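```bash
cat >> h.py <<'E'
def loc(q,p): c,s=np.cos(q[2]),np.sin(q[2]);d=np.array(p)-q[:2];return np.array([c*d[0]+s*d[1],-s*d[0]+c*d[1]])
E
python3 - <<'E'
from h import *
print(loc(CAB,unproj("top",[167.8,255.8],.054)),loc(CAB,unproj("scene",[353,155.2],.054)))
a=(unproj("scene",[300+212/4,110+181/4],.054)+unproj("scene",[300+350/4,110+133/4],.054))/2;print(loc(CAB,a))
E
```

```text
[-0.2690526   0.05200553] [-0.26630687 -0.05053166]
[-0.2665266   0.00081958]
```

```bash
python3 - <<'E'
from h import *
t=cv2.imread("pics/p6_full.png");s=cv2.imread("pics/p6s_full.png")
over(W(CAB,-.3,-.1),CAB[2],.3)
shot("top","p7",(230,150,390,270),5)
E
```

```text
(no output)
```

View pics/p7.png

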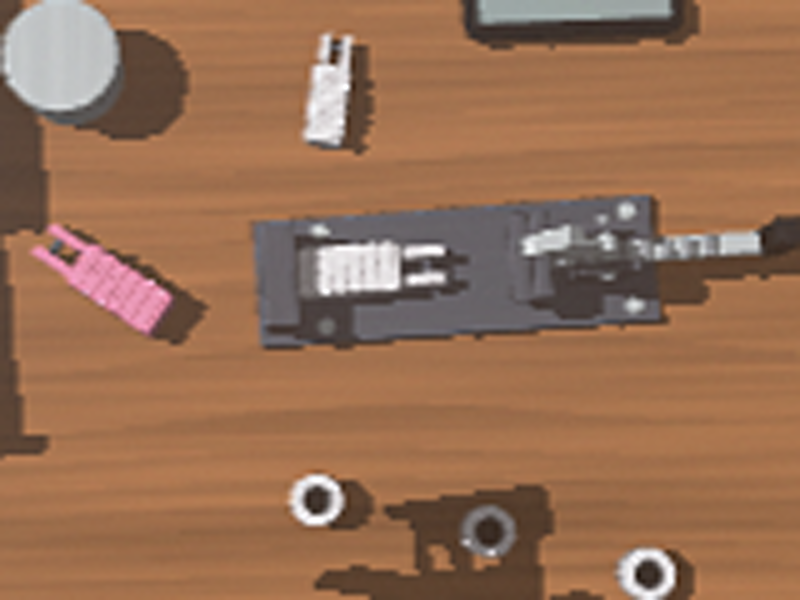

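View pics/p7_full.png

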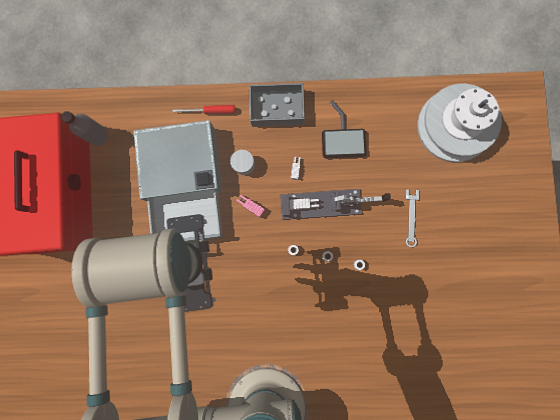

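The candidates in the top picture are:
- white piece in the clamp at (302,204), about 29 px long
- white piece at (296,167), about 23 px long
- pink piece at (251,206)

The one in the clamp is the larger of the aluminium pair and lies between jaw and stop, so that is the footrest. The three spacers stand at (293,250), (328,256) and (360,265).

```bash
cat >> h.py <<'E'
def T(x,y): return W(CAB,-.152+x,y)   # tray floor frame, tray at stop
E
python3 - <<'E'
from h import *
xy=W(CL,.066,-.001); yaw=CL[2]+np.pi/2
a=over(xy,yaw,.17); eoat.grip(.05)
print(lin(xy,.032,.1,f=8)); st("down"); eoat.grip(0); s=st("grip")
lin(xy,.17,.12); st("lifted")
shot("scene","p8s",(180,100,360,260),4)
# candidate place orientations
for y in (CAB[2]+np.pi/2,CAB[2]):
    for k in(0,np.pi):
        q=robot.solve_ik([*T(-.012,-.05),.2+G],quat(y+k)); print(y+k,None if q is None else q.round(2))
print(a)
E
```

```text
False
down t 34.1 F [-0.4 -0.1  0.7] gw 0.0495 p [ 0.5671 -0.1203  0.1106]
grip t 34.6 F [1.5 0.4 1.3] gw 0.0281 p [ 0.5673 -0.1202  0.1104]
lifted t 35.9 F [ 0.  -0.4 -1.1] gw 0.0275 p [ 0.5662 -0.12    0.2471]
1.6791963267948966 [ 0.19  0.28  1.56 -0.    1.3  -1.49]
4.820788980384689 [ 0.19  0.28  1.56 -0.    1.3   1.65]
0.1084 [ 0.19  0.28  1.56 -0.    1.3   0.08]
3.249992653589793 None
6.3271889803846895
```

View pics/p8s.png

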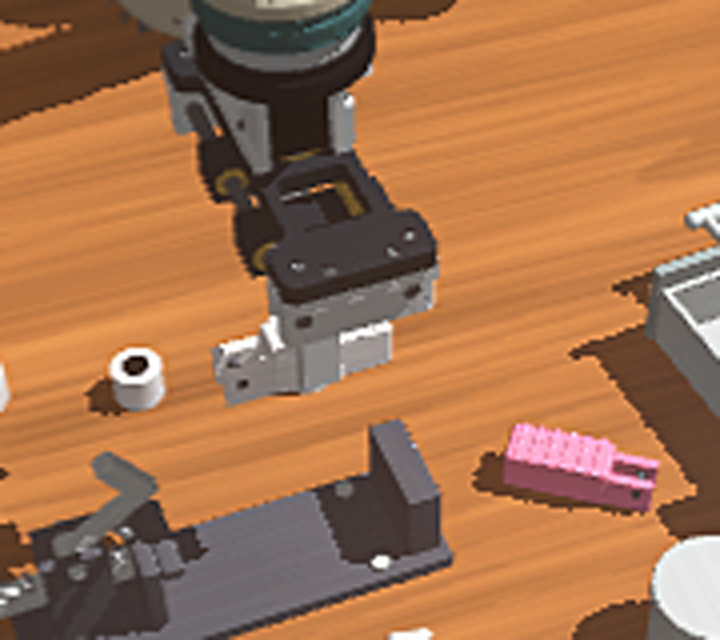

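```bash
python3 - <<'E'
from h import *
xy=T(-.012,-.052); a=1.6791963
robot.move_pose([*xy,.17+G],quat(a)); s=st("above")
print(lin(xy,.06,.12,f=8)); st()
shot("scene","p9s",(300,110,500,260),4)
E
```

```text
above t 37.0 F [ 0.  -0.3 -2.4] gw 0.0277 p [0.5439 0.1718 0.2478]
False
 t 38.1 F [ 0.7 -0.4 -2.2] gw 0.0278 p [0.5443 0.1723 0.1387]
```

View pics/p9s.png

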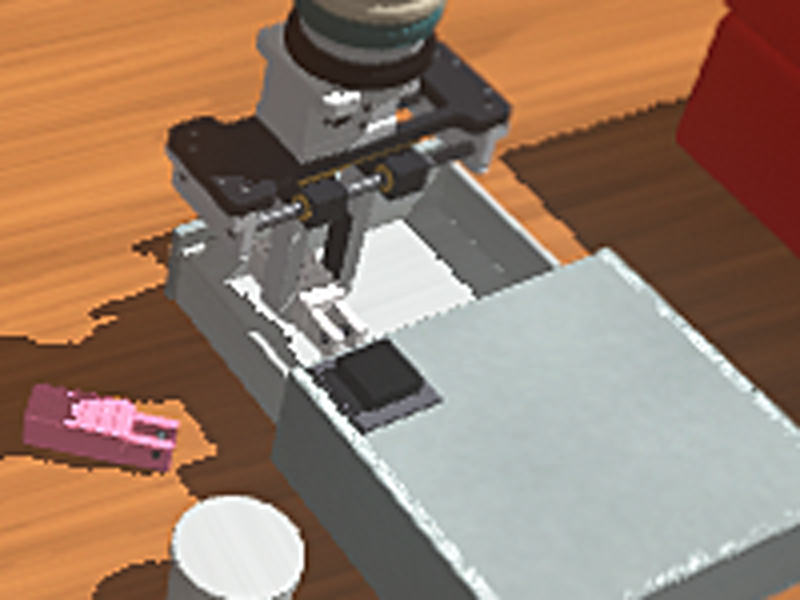

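```bash
python3 - <<'E'
from h import *
xy=T(-.012,-.052)
print(lin(xy,.036,.06,f=6)); st(); eoat.grip(.038); st()
lin(xy,.19,.15)
over(T(-.2,-.1),CAB[2],.3)
shot("scene","p10s",(300,110,500,260),4); shot("top","p10",(230,200,390,300),5)
E
```

```text
True
 t 38.6 F [-0.8  0.6  3.8] gw 0.0278 p [0.5429 0.1722 0.1123]
 t 39.0 F [ 0.1  0.  -0.4] gw 0.038 p [0.542  0.1721 0.1116]
```

View pics/p10s.png

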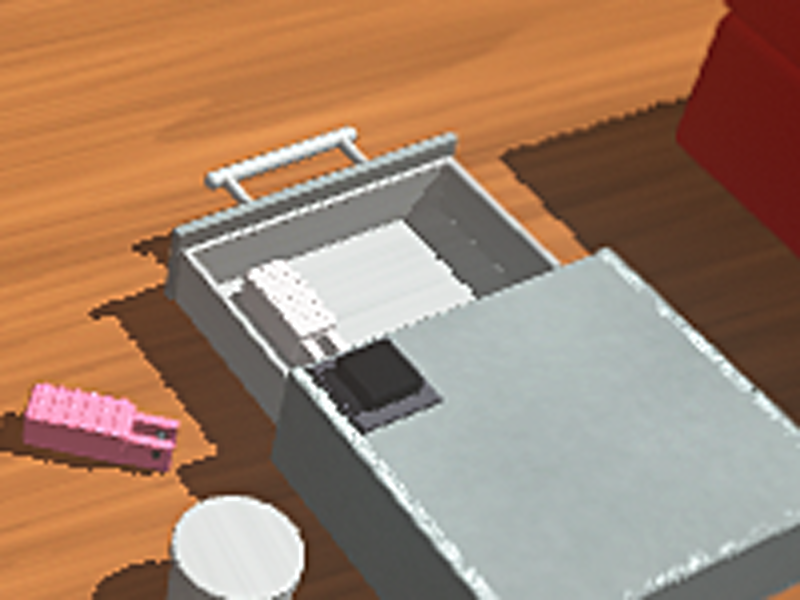

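View pics/p10.png

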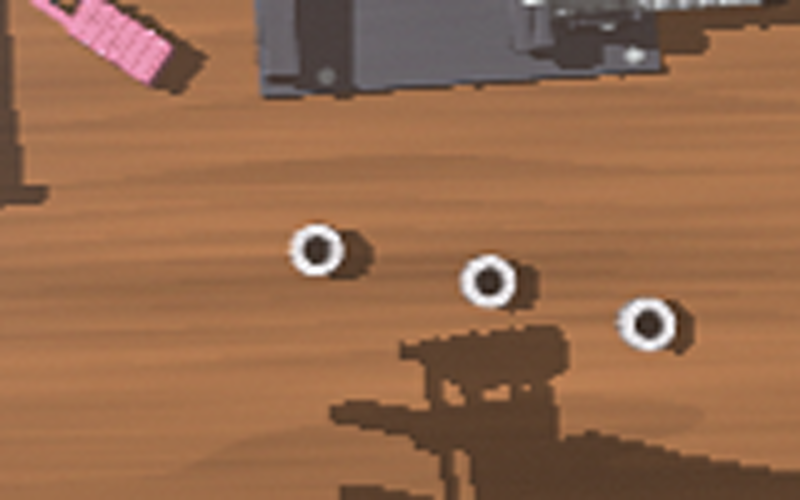

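```bash
cat >> h.py <<'E'
def fetch(xy,tx,ty,nm):
    yaw=CAB[2]
    a=over(xy,yaw,.15); eoat.grip(.055)
    print(lin(xy,.0225,.12,f=8)); eoat.grip(0); st("grip")
    lin(xy,.15,.15); s=st("lift")
    if not .026<s["grip_width"]<.034: shot("top",nm+"bad"); shot("scene",nm+"bads"); return
    p=T(tx,ty)
    robot.move_pose([*p,.15+G],quat(a)); s=st("above")
    if not .026<s["grip_width"]<.034: shot("top",nm+"bad"); shot("scene",nm+"bads"); return
    print(lin(p,.036,.1,f=6)); st("placed"); eoat.grip(.042); lin(p,.17,.15)
    over(T(-.2,-.1),CAB[2],.3)
    shot("scene",nm+"s",(300,110,500,260),4); shot("top",nm,(230,200,390,300),5)
E
python3 - <<'E'
from h import *
fetch(np.array([.437,-.0875]),-.010,.070,"q1")
E
```

```text
False
grip t 44.9 F [-1.1  0.1  2.9] gw 0.0294 p [ 0.4372 -0.0875  0.1008]
lift t 45.9 F [-0.2 -0.2 -0.3] gw 0.0294 p [ 0.4364 -0.0873  0.2272]
above t 47.3 F [-0.3 -0.8  0.1] gw 0.0293 p [0.5326 0.2927 0.2279]
False
placed t 48.6 F [ 0.5 -0.1 -0.6] gw 0.0294 p [0.5329 0.294  0.1147]
```

```bash
ls pics|grep q1; python3 -c "
import cv2,numpy as np
a=cv2.imread('pics/q1s.png');b=cv2.imread('pics/q1.png');b=cv2.resize(b,(800,500))
cv2.imwrite('pics/q1c.png',cv2.resize(np.vstack([a,b]),(580,798)))" 
```

```text
q1.png
q1_full.png
q1s.png
q1s_full.png
```

View pics/q1s.png

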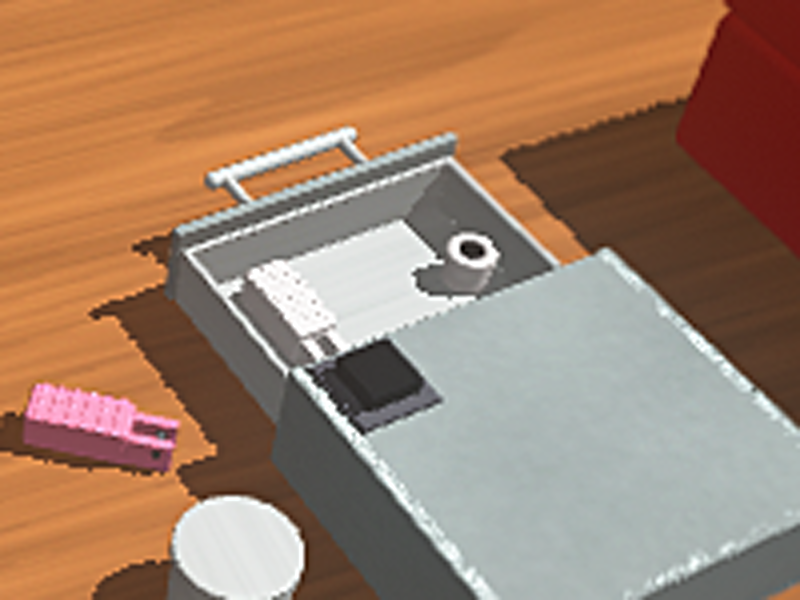

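View pics/q1.png

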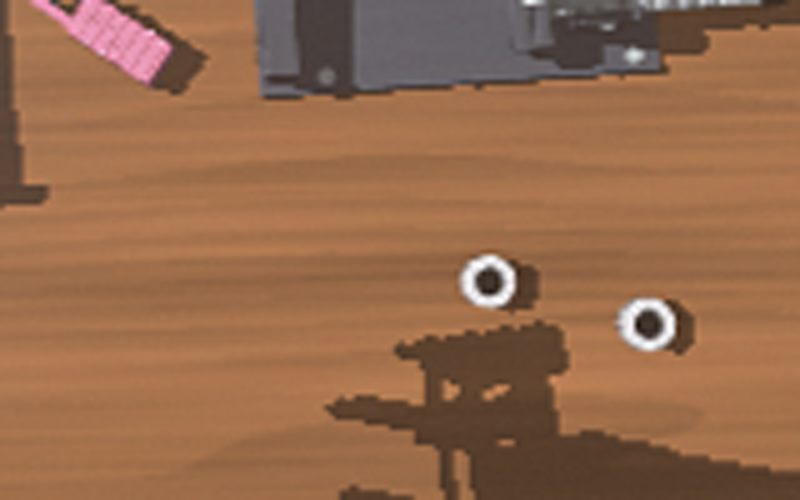

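The first spacer stands in the tray at scene (417,173). The other two have not moved, so I fetch the middle one.

```bash
python3 - <<'E'
from h import *
fetch(np.array([.4165,-.185]),-.010,.033,"q2")
E
```

```text
False
grip t 54.7 F [-0.3  0.4  2.7] gw 0.0296 p [ 0.4166 -0.1851  0.1008]
lift t 55.7 F [ 0.1  0.8 -0.8] gw 0.0291 p [ 0.4159 -0.1847  0.2272]
above t 57.4 F [-0.2 -0.3 -0.4] gw 0.0294 p [0.5367 0.256  0.2279]
False
placed t 58.7 F [ 0.4  0.  -0.5] gw 0.0293 p [0.537  0.2572 0.1147]
```

```bash
ls pics | grep q2
```

```text
q2.png
q2_full.png
q2s.png
q2s_full.png
```

View pics/q2s.png

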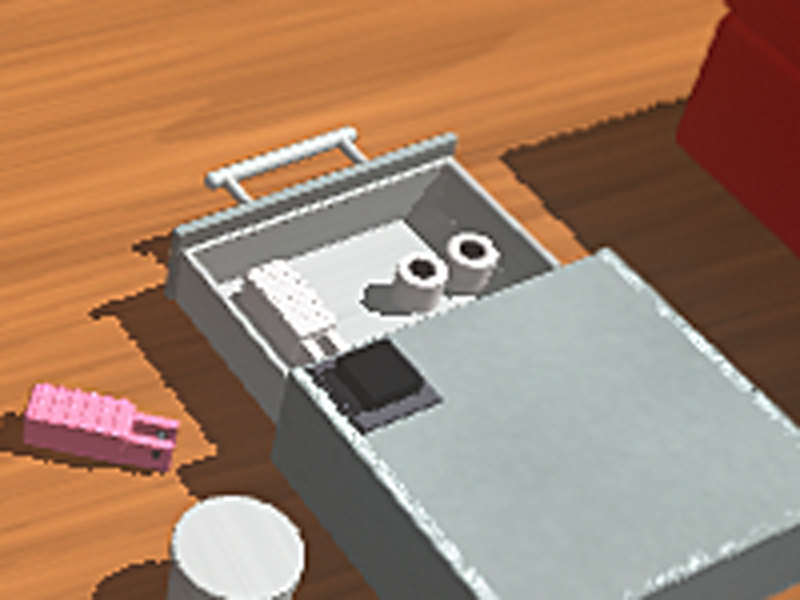

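View pics/q2.png

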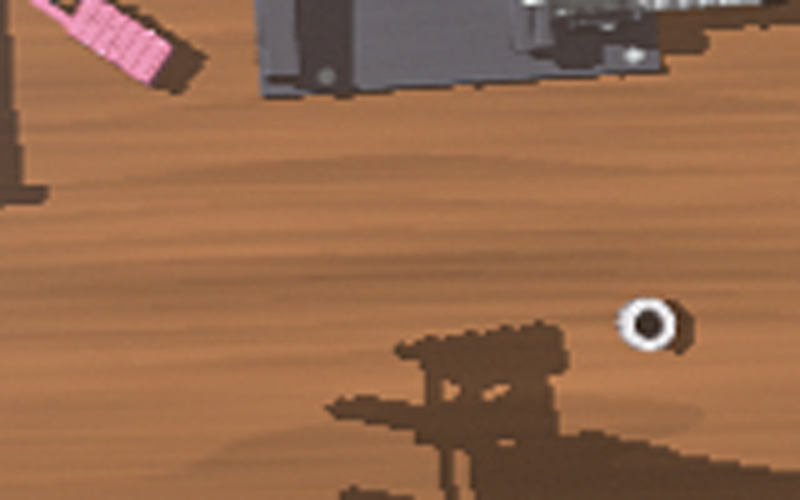

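The second spacer is in, at scene (405,179). The third is still at top (359,264).

```bash
python3 - <<'E'
from h import *
fetch(np.array([.391,-.2745]),-.010,-.005,"q3")
E
ls pics | grep q3
```

```text
False
grip t 65.0 F [-0.1  0.5  3.5] gw 0.0296 p [ 0.3911 -0.2746  0.1008]
lift t 66.0 F [ 0.7  0.3 -0.5] gw 0.0292 p [ 0.3905 -0.2741  0.2271]
above t 67.9 F [-0.2 -0.3 -0.8] gw 0.0297 p [0.5408 0.2183 0.228 ]
False
placed t 69.2 F [-0.  -0.   0.1] gw 0.0296 p [0.5411 0.2194 0.1146]
q3.png
q3_full.png
q3s.png
q3s_full.png
```

View pics/q3s.png

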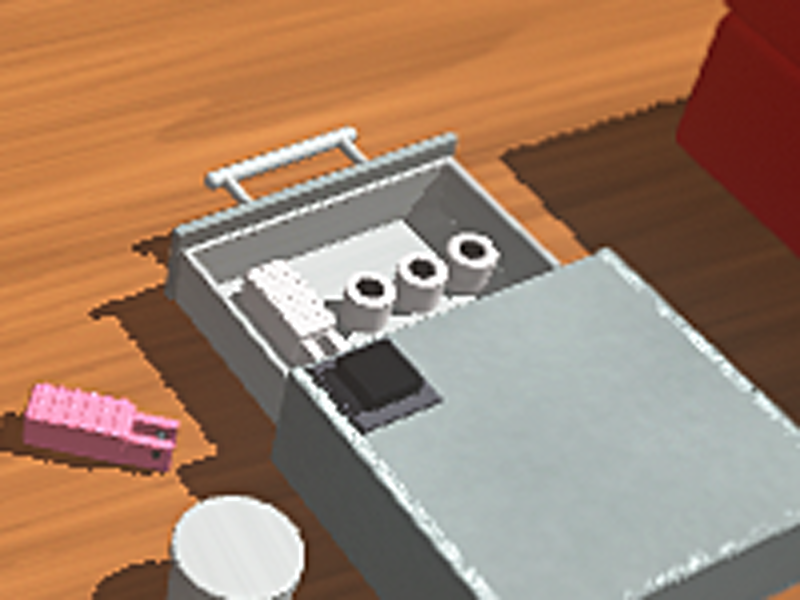

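View pics/q3_full.png

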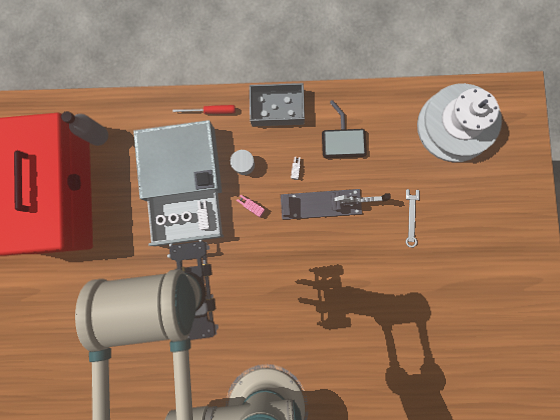

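View pics/q3s_full.png

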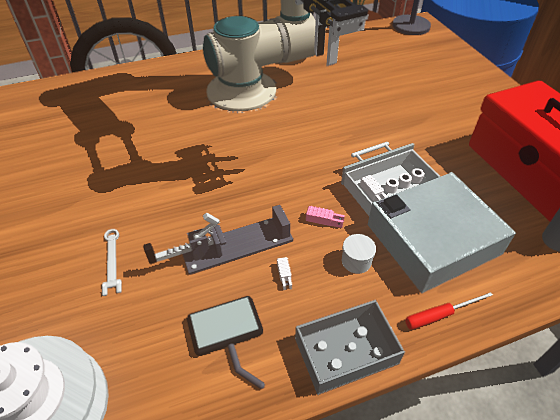

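Everything is in the tray: the footrest at top (204,214) and the spacers at (160,219), (173,218) and (186,216). No spacer is left on the bench, and the bar is still withdrawn. Now I push the tray home.

```bash
python3 - <<'E'
from h import *
yaw=CAB[2]+np.pi/2
xy=W(CAB,-.31,0); a=over(xy,yaw,.15); print(robot.state()["qpos"].round(2)); eoat.grip(0)
lin(xy,.050,.12)
print(lin(W(CAB,-.18,0),.050,.06,f=20)); st("mid")
for x in np.arange(-.176,-.1355,.003):
    lin(W(CAB,x,0),.050,.04); s=st(round(x,3)); f=-s["force"][0]
    if f>22: break
robot.hold(.2); st()
E
```

```text
[ 0.33  0.14  1.89 -0.    1.12 -1.35]
False
mid t 77.0 F [-5.9 -1.9  1.1] gw 0.0004 p [0.5208 0.2221 0.1278]
-0.176 t 77.3 F [-5.1 -1.   0.9] gw 0.0005 p [0.5252 0.2225 0.1278]
-0.173 t 77.5 F [-5.2 -1.7  1. ] gw 0.0006 p [0.5283 0.2229 0.1278]
-0.17 t 77.8 F [-5.7 -2.   1.2] gw 0.0005 p [0.5312 0.2232 0.1278]
-0.167 t 78.0 F [-5.9 -2.   1.1] gw 0.0003 p [0.534  0.2235 0.1279]
-0.164 t 78.3 F [-5.4 -1.6  1.7] gw 0.0003 p [0.5368 0.2238 0.1278]
-0.161 t 78.5 F [-8.5 -2.6  5.5] gw 0.0008 p [0.5382 0.224  0.1278]
-0.158 t 78.8 F [-11.2  -2.5   6.8] gw 0.0005 p [0.5397 0.2241 0.1278]
-0.155 t 79.0 F [-14.3  -1.9  10.5] gw 0.0002 p [0.5413 0.2243 0.1277]
-0.152 t 79.3 F [-6.5 -1.5  3. ] gw 0.0003 p [0.5473 0.225  0.1277]
-0.149 t 79.5 F [-9.4 -2.1  4.5] gw 0.0011 p [0.5498 0.2253 0.1277]
-0.146 t 79.8 F [-14.1  -2.1   9.1] gw 0.0004 p [0.5503 0.2253 0.1276]
-0.143 t 80.0 F [-19.1  -2.6  12.7] gw 0.0005 p [0.5509 0.2254 0.1276]
-0.14 t 80.3 F [-23.   -2.2  17.8] gw 0.0004 p [0.5514 0.2254 0.1276]
 t 80.5 F [-24.1  -3.   17.3] gw 0.0001 p [0.5513 0.2254 0.1276]
```

```bash
python3 - <<'E'
from h import *
print(loc(CAB,robot.state()["position"][:2]))
lin(W(CAB,-.20,0),.050,.08); st()
lin(W(CAB,-.30,0),.050,.2);lin(W(CAB,-.30,0),.19,.2)
over(W(CAB,-.45,-.15),CAB[2],.3)
shot("top","r1",(120,110,260,220),5);shot("scene","r1s",(340,140,540,290),4)
E
```

```text
[-1.50642607e-01 -5.87282995e-05]
 t 81.4 F [ 0.6 -0.6  0.8] gw 0.0006 p [0.5033 0.2204 0.1283]
```

View pics/r1.png

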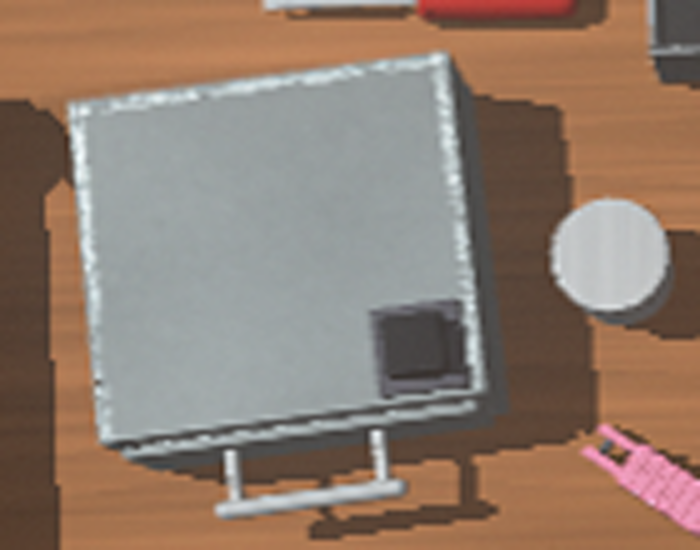

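View pics/r1s.png

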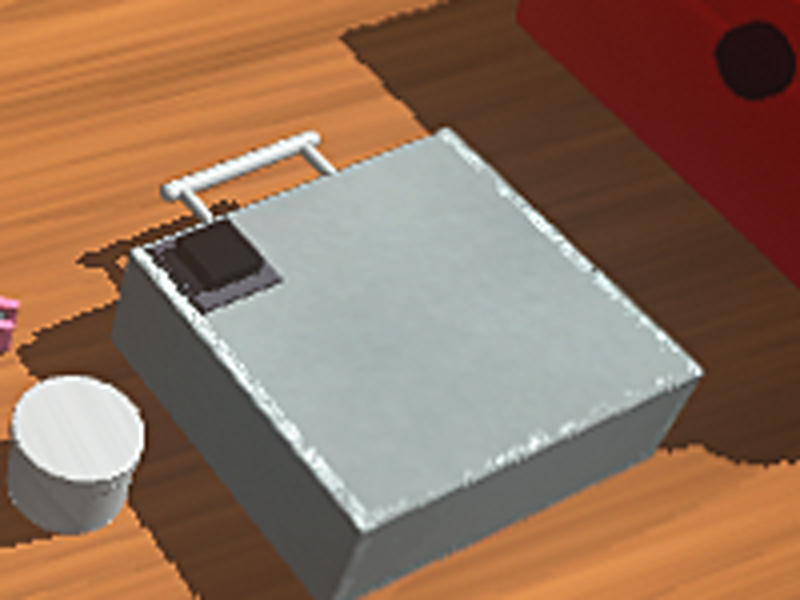

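The handle is back at its starting pixels, (215,508) to (405,487) in the crop. I'll check that with a picture difference before handing in.

```bash
python3 - <<'E'
from h import *
robot.hold(.5)
for n,b in(("top",(130,180,240,225)),("scene",(360,150,440,220))):
    o=cv2.imread(f"pics/{n}0.png").astype(int);f=grab_frame(n)[:,:,::-1]
    cv2.imwrite(f"pics/end_{n}.png",f); d=np.abs(o-f).max(2); x0,y0,x1,y1=b
    print(n,"px changed",int((d[y0:y1,x0:x1]>30).sum()),"of",(x1-x0)*(y1-y0))
    if n=="top":
        for k,(x0,y0,x1,y1) in dict(tin=(225,145,260,178),mirror=(318,95,372,162),spanner=(402,185,422,250)).items(): print(k,int((d[y0:y1,x0:x1]>30).sum()))
st()
E
```

```text
top px changed 0 of 4950
tin 0
mirror 0
spanner 10
scene px changed 4 of 5600
 t 84.6 F [0.2 0.2 0.1] gw 0.0002 p [0.27  0.044 0.378]
```

View pics/end_scene.png

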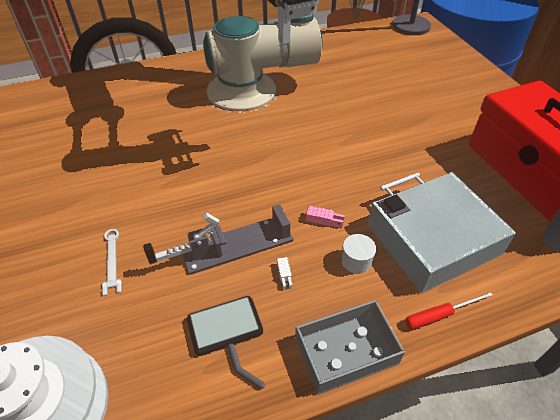

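The tray is home, the bar is withdrawn, the bench holds no loose spacers and the bystanders lie where they were.

```bash
python3 -c "
from bench import order
print(order.hand_in())"
```

```text
the job is handed in; nothing more can be done
None
```

The footrest and all three spacers on the bench are in the tray, the tray is home and the job is handed in; no verdict was reported. I lifted the pawl to about 0.6 rad, withdrew the bar to its stop, pressed the key and drew the tray out. With the footrest and spacers laid in it, I pushed the tray home over the latch.

**Last checks**
- **Tray:** it stayed in when I let go. Pixel comparison with the start picture shows no change at the cabinet front from above and 4 of 5600 pixels from the side.
- **Bystanders:** the tin and mirror show no pixel change. The spanner shows 10 changed pixels, beside where the bar handle now stands. It looks unmoved, but I did not trace those pixels.
- **Bar:** it is still withdrawn in the final picture.

**Not confirmed**
- **Push:** the tool stopped about 7 mm short of where I had reckoned the end stop. The push force peaked at about 14 N, dropped, then climbed to 24 N. I took that as the latch ramp and then the stop, which the pictures bear out.
- **Contents:** I could not see the parts once the tray was shut. The last view of them, with the tray still out, showed all four inside.

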